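# Nip a saw piston in the counter gauge

### The job

Slide the wider of the two bare aluminium pistons across the counter, upright and without lifting it, into the sizing gauge: right back against the fence, between the fixed anvil and the open jaw. Then push the sliding jaw shut until its sprung pad nips the piston firmly but gently against the anvil, pad pressed in about halfway, and let go. The piston is delicate: nothing may press on it with more than about 10 N, so it cannot be gripped; leave everything else on the counter where it is.

Things in the scene. Friction and masses are not known exactly. Their poses are not given: they have to be found in the camera images.
- piston: the wider bare aluminium piston, an upright cylinder 50 mm in diameter and 42 mm high, about 120 g, standing loose on the counter; origin at the centre of its underside, z up. May start on either side
- gauge: sizing gauge bolted to the counter. Its fence is a level steel bar 360 mm long (its y), 30 mm deep, 30 mm high; origin at counter height in the middle of the fence's front face, which looks to the gauge's -x (the open side, where the piston comes in). Two dark blocks stand out 45 mm in front of the fence: the anvil on the -y side, the jaw on the +y side
- fence_mid (a point): middle of the fence's front top edge, 30 mm above the gauge origin. The counter in front is bare. The clamped anvil block (26 mm wide, 41 mm high) stands on the -y side; its flat face, which looks to +y, lies somewhere between gauge y = -60 and -30 mm: its place is not measured. It does not yield
- jaw (a joint): slide of the moving jaw along the fence, m: 0 fully open, grows up to 0.12 as the jaw moves to the gauge's -y, towards the anvil. The free pad's face is at gauge y = 90 mm minus this value. It drags with about 7 N and stays where it is left
- jaw_back (a point): middle of the flat upright plate at the jaw's back (facing gauge +y), at x = -22 mm, 26 mm above the counter; the plate is 45 mm wide (along gauge x), top 46 mm above the counter, 50 mm behind the free pad's face. Push here towards gauge -y
- pad: rubber-faced sprung pad on the front of the jaw, 40 mm wide, from 4 to 32 mm above the counter; it sinks up to 9 mm into the jaw against a spring of about 0.7 N per mm. Origin at counter height on its face (the -y side), at the fence's front face; axes as the gauge
- small_piston: the narrower piston, 38 mm in diameter and 34 mm high, bystander; origin at the centre of its underside
- spark_plug: spark plug lying down, 55 mm long along its x, 21 mm thick, bystander; origin below its middle
- part_carton: small carton 90 x 70 x 50 mm, bystander; origin under its centre
- screwdriver: screwdriver lying on the counter along its x, bystander
- ring_tin: flat round tin 62 mm in diameter, 26 mm high, bystander; origin under its centre
There are look-alikes about, which are no part of the job. What is shaped like the piston but red is not meant.

How it is judged:
By the outcome, as a careful person would: the job done as asked, in the order asked, and still so for the second after the job is handed in, with the robot touching nothing.
It also fails if it takes over 72 s, if anything falls off the work surface, if the arm or the gripper's body presses on something with over 40 N, if the wrist force passes 120 N, or if a joint passes its speed limit or range.

### The arm

A 6-joint arm with a two-finger parallel gripper is mounted at the origin on the work surface. World frame = base frame: x ahead of the robot, y to its left, z up, the work surface at z = 0. Lengths are in m, angles in rad, forces in N, time in s.
With the tool pointing down it reaches from about 0.35 to 1 m from the base axis. Payload 7.1 kg.
Tool frame: the origin (TCP) lies at the very end of the fingers, on their centre line; the grasp point (between the pads) lies 19 mm behind it (ctrl.hold_point_z is the z of the grasp point in the tool frame, in m); z points along the fingers, y is the line along which they close (so a half turn about z gives the same grasp; the last joint's range is limited). The gripper opens to 85 mm and grips with 20 to 120 N. Pads are 22 mm wide; open, the fingers measure 114 mm over their backs; the gripper's body (76 mm by 85 mm) begins 54 mm behind the grasp point. The pads swing forward as they close: fully open they stand 13 mm farther back than shut.
Start: joints at [-1.147, 0.423, 1.63, -0, 1.089, -0.019], TCP at [0.268, -0.565, 0.231] pointing down, gripper open.
Joint ranges: [-3, 3], [-0.9, 2.11], [0.09, 2.58], [-1.31, 4.45], [0.11, 2.69], [-2.54, 2.54]. Speed limits (rad/s): [2.39, 2.39, 3.01, 3.14, 3.14, 3.14].

### API

Orientations are given as a rotation vector (axis times angle).
In Python, from cell import ctrl gives the robot as it stands. Calls block until the motion is done:
- ctrl.move_ptp(position, orientation): joint-space move of the TCP to a pose.
- ctrl.movel(position, orientation=None, feed=0.15, max_force=None): straight line of the TCP; orientation=None keeps the orientation; feed is the mean speed in m/s. With max_force (N) it stops when the force on the tool has changed by that much, and returns True; else False.
- ctrl.move_j(angles): joint-space move.
- ctrl.gripper_open() and ctrl.close(effort=None): open the fingers fully, or close them until they stop; effort is the grip in N (None keeps the last).
- ctrl.sleep(seconds).
- ctrl.inverse_kinematics(position, orientation): joint angles nearest the present ones, or None.
- ctrl.sense(): the state.
- ctrl.camera(name): name is "side" or "top" or "wrist"; returns a dict with "img" (480x640x3 uint8, blue, green, red), "K" (3x3 intrinsics, pixels), "dist" ([k1, k2, p1, p2, k3] as OpenCV has them; the pictures are not rectified), "world_to_cam" (4x4, takes a point from world to camera coordinates); the wrist camera has in their place "T_tool_cam" (4x4, takes a point from camera to tool coordinates, whose origin is the TCP and whose axes are the flange's). Camera axes: x right, y down, z forward; pixel columns grow to the right and rows downward; lengths in m; the calibration is good to about 2 mm. A picture is of the moment at which its call begins: read the wrist's pose just before it. There is no depth.
A pose or a line that the arm cannot do raises ctrl.PlanningError and nothing moves.
- ctrl.job_done(): hands the job in; it is judged then, once.
The state is a dict: "clock": time; "joint_positions": joint angles; "qvel": joint speeds; "joint_torque": joint torques, N m; "eef_pos": TCP position; "tcp_rot": TCP orientation; "force": force on the tool from outside, world axes, zero at the start; "ft_torque": the same for the moment, N m; "width": opening from 0.0 (shut) to 1.0 (fully open); "gripper_force": force on a finger pad.
Only numpy, scipy, OpenCV 4.12 (cv2) and the standard library are available. Lean on these libraries where they do the work, as an engineer would, in place of code of your own. Each camera call takes 0.05 s, during which the arm holds its last target. There are 200 camera calls.

## Working session

There is one attempt and no reset: what is moved stays moved. The work goes in short steps, each a Python script; the robot and the scene stay as the last script left them, time stands still between calls to the robot, and variables do not carry over. Pictures are saved under pics/ and viewed, at most 10 in all, crops included, and the job is handed in when it is done.

```bash
ls; mkdir -p pics
python3 - <<'E'
from cell import ctrl
import cv2,numpy as np,pickle
d={}
for n in("top","side"):
    c=ctrl.camera(n);d[n]=c;cv2.imwrite(f"pics/{n}0.png",c["img"]);print(n,c["K"],c["dist"],c["world_to_cam"])
pickle.dump(d,open("cams.pkl","wb"))
s=ctrl.sense();print(s);print(ctrl.hold_point_z)
E
```

```text
pics
top [[483.90542063   0.         307.00008869]
 [  0.         483.90542063 241.10964766]
 [  0.           0.           1.        ]] [-0.05640068  0.          0.          0.          0.        ] [[ 2.81606998e-02 -9.99595232e-01  4.04324169e-03 -1.61611988e-02]
 [-9.85906013e-01 -2.84419038e-02 -1.64864765e-01  5.17888695e-01]
 [ 1.64913030e-01  6.56450856e-04 -9.86307894e-01  1.00767314e+00]
 [ 0.00000000e+00  0.00000000e+00  0.00000000e+00  1.00000000e+00]]
side [[567.94162501   0.         313.61835126]
 [  0.         567.94162501 249.35301348]
 [  0.           0.           1.        ]] [-0.02470097  0.          0.          0.          0.        ] [[ 0.98994917 -0.14103847  0.01043052 -0.52224045]
 [-0.06432669 -0.51473573 -0.85493228  0.08547516]
 [ 0.1259473   0.84566854 -0.51863474  1.27483089]
 [ 0.          0.          0.          1.        ]]
{'clock': 0.1, 'joint_positions': array([-1.14701747e+00,  4.23772160e-01,  1.63063994e+00,  1.98246696e-05,
        1.08859731e+00, -1.90282810e-02]), 'qvel': array([-0.00110975, -0.00137737, -0.00140459, -0.00023292, -0.00025803,
       -0.00052518]), 'joint_torque': array([ 4.62304627e-05, -5.58423042e+01, -2.82445532e+01,  6.01634966e-06,
        2.97480248e-03, -1.12809329e-05]), 'eef_pos': array([ 0.26760076, -0.56424959,  0.23060823]), 'tcp_rot': array([-3.06355271e+00, -6.89571410e-01,  4.20101896e-04]), 'force': array([0.1055798 , 0.20153836, 0.62724998]), 'ft_torque': array([0.06410647, 0.01023534, 0.0029055 ]), 'gripper_force': 0.0, 'width': 0.9997321272883334}
-0.0187
```

View pics/top0.png

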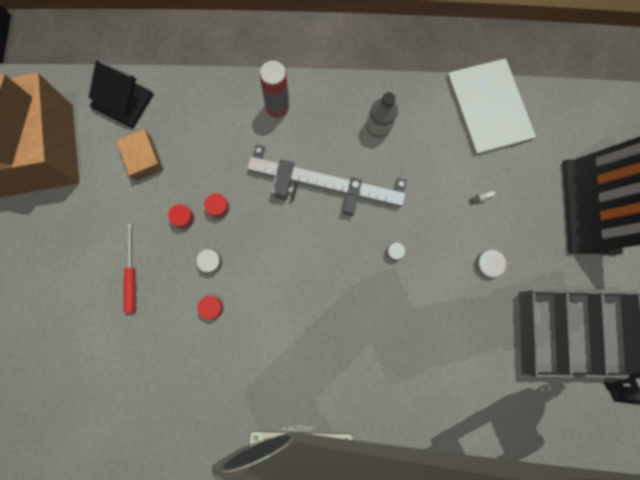

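View pics/side0.png

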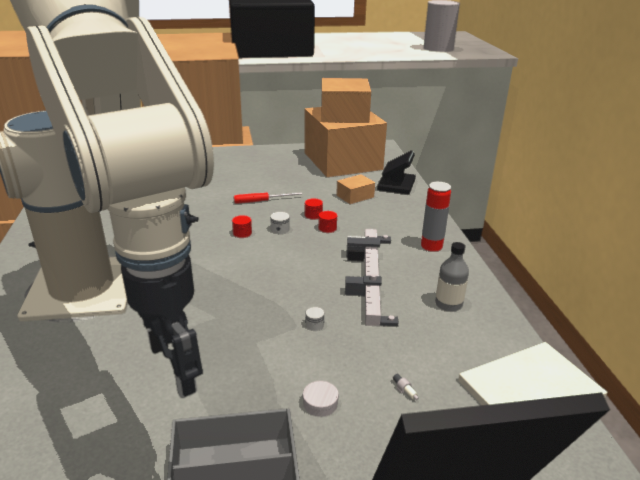

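The top view shows:
- Bare pistons at (208,261) and (397,251).
- Ring tin at (492,264).
- Red look-alikes at (180,216), (216,205) and (209,308).
- Gauge fence from (250,165) to (405,198), with the jaw at (285,178) and the anvil at (352,195).

I'll measure these and enlarge the candidates.

```bash
cat > h.py <<'E'
import cv2,numpy as np,pickle
def ray(c,px,z):
    u=cv2.undistortPoints(np.array(px,float).reshape(-1,1,2),c["K"],np.array(c["dist"]))[:,0]
    T=np.linalg.inv(c["world_to_cam"]);d=np.c_[u,np.ones(len(u))]@T[:3,:3].T;o=T[:3,3]
    return o+d*((z-o[2])/d[:,2])[:,None]
def proj(c,P):
    T=c["world_to_cam"];r=cv2.Rodrigues(T[:3,:3])[0]
    return cv2.projectPoints(np.array(P,float).reshape(-1,1,3),r,T[:3,3],c["K"],np.array(c["dist"]))[0][:,0]
E
python3 - <<'E'
from h import *
d=pickle.load(open("cams.pkl","rb"));c=d["top"];im=c["img"]
for px,h in(((208,261),.042),((397,251),.034),((492,264),.026)):
    x,y=px;r=im[y-22:y+22,x-22:x+22];hsv=cv2.cvtColor(r,cv2.COLOR_BGR2HSV)
    m=(hsv[...,2]>150).astype(np.uint8)
    k=max(cv2.findContours(m,0,1)[0],key=cv2.contourArea)[:,0]+[x-22,y-22]
    P=ray(c,k,h);(e,rad)=cv2.minEnclosingCircle(P[:,:2].astype(np.float32));
    print(px,len(k),e,rad*2000, 'bbox',np.ptp(P[:,:2],axis=0)*1000)
g=cv2.resize(im[135:215,240:420],None,fx=4.4,fy=4.4,interpolation=cv2.INTER_CUBIC);cv2.imwrite("pics/g.png",g)
a=[cv2.resize(im[y-25:y+25,x-25:x+25],(260,260),interpolation=2) for x,y in((208,261),(397,251),(492,264))]
s=d["side"]["img"];b=[cv2.resize(s[y-25:y+25,x-25:x+25],(260,260),interpolation=2) for x,y in((280,222),(315,318),(320,398))]
cv2.imwrite("pics/p.png",np.vstack([np.hstack(a),np.hstack(b)]))
E
```

```text
(208, 261) 63 (0.47070208191871643, 0.21370002627372742) 50.55350810289383 bbox [48.19643083 48.55718247]
(397, 251) 47 (0.5052720308303833, -0.19801056385040283) 38.154348731040955 bbox [35.7382387  37.39119075]
(492, 264) 76 (0.4846251308917999, -0.41366028785705566) 62.520451843738556 bbox [60.41199492 61.01508734]
```

View pics/g.png

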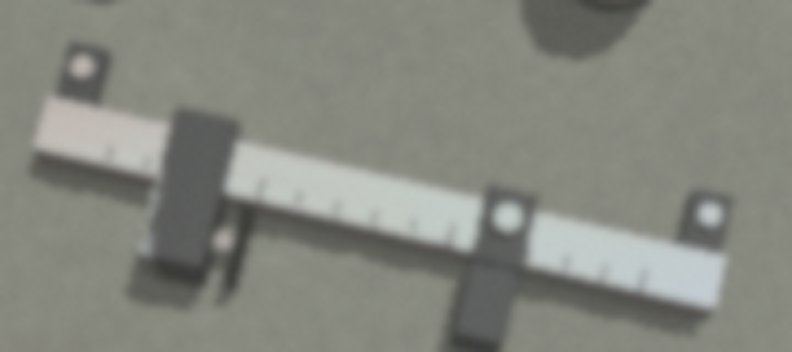

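View pics/p.png

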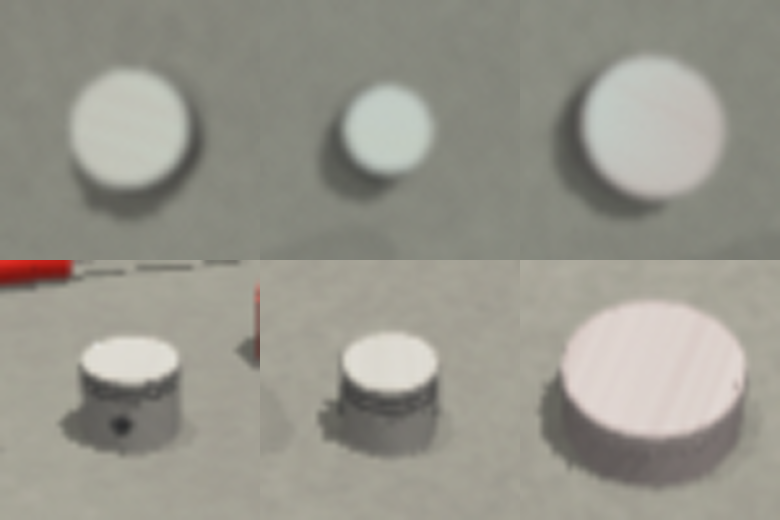

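Row 1 and 2, left to right: the wide piston at top (208,261) is 50.5 mm, bare, and the one meant. The small piston (397,251) is 38 mm and the tin (492,264) is 62 mm. The gauge's open side faces the robot. Next I'll fit the gauge.

```bash
cat > gauge.py <<'E'
from h import *
def gauge(c):
    im=c["img"];x0,y0=240,140
    hsv=cv2.cvtColor(im[y0:215,x0:415],cv2.COLOR_BGR2HSV)
    m=(hsv[...,2]>165).astype(np.uint8)
    pts=[k[:,0]+[x0,y0] for k in cv2.findContours(m,0,1)[0] if cv2.contourArea(k)>100]
    P=ray(c,np.vstack(pts),.03)[:,:2]
    ctr,(a,b),an=cv2.minAreaRect((P*1000).astype(np.float32))
    bx=cv2.boxPoints((ctr,(a,b),an))/1000
    e=bx[1]-bx[0] if np.linalg.norm(bx[1]-bx[0])>.1 else bx[2]-bx[1]
    ey=e/np.linalg.norm(e); ey=ey*np.sign(ey[1]); ex=np.array([ey[1],-ey[0]])
    o=np.array(ctr)/1000-ex*.015
    return o,ex,ey,(a,b)
def tog(g,p): return np.c_[(p[:,:2]-g[0])@g[1],(p[:,:2]-g[0])@g[2]]*1000
E
python3 - <<'E'
from gauge import *
c=pickle.load(open("cams.pkl","rb"))["top"];g=gauge(c);print(g, np.arctan2(-g[2][0],g[2][1]))
f=lambda q,z:print(z,tog(g,ray(c,np.array(q)/4.4+[239.6,134.6],z)).round(1).tolist())
f([(33,150),(715,310),(48,97),(727,255)],.03)
f([(476,270),(453,335),(518,270),(500,345)],.041)   # anvil
f([(247,205),(232,297)],.032)                       # pad face
f([(176,110),(152,262),(240,125),(205,278)],.046)   # jaw
print("piston",tog(g,np.array([[.4707,.2137]])))
def pt(q,z): return np.r_[g[0]+g[1]*q[0]+g[2]*q[1],z]
s=pickle.load(open("cams.pkl","rb"))["side"]
print(proj(s,[pt((0,-.18),.03),pt((0,.18),.03),[.4707,.2137,.042]]))
x=s["img"][215:335,300:420];cv2.imwrite("pics/gs.png",cv2.resize(x,(600,600),interpolation=2))
E
```

```text
(array([ 0.64603668, -0.03671587]), array([ 0.9775395 , -0.21075244], dtype=float32), array([0.21075244, 0.9775395 ], dtype=float32), (357.6992492675781, 28.124053955078125)) -0.21234463
0.03 [[-1.6, 178.9], [-0.3, -178.8], [27.8, 178.8], [29.4, -178.9]]
0.041 [[-12.2, -55.9], [-47.6, -52.2], [-7.1, -76.4], [-47.0, -76.2]]
0.032 [[-4.4, 64.9], [-53.0, 60.6]]
0.046 [[31.5, 110.8], [-48.4, 102.7], [31.6, 77.3], [-50.1, 74.9]]
piston [[-224.17427842  207.83876164]]
[[367.659673   313.27563629]
 [366.2131381  227.68246762]
 [280.92066198 214.85396522]]
```

View pics/gs.png

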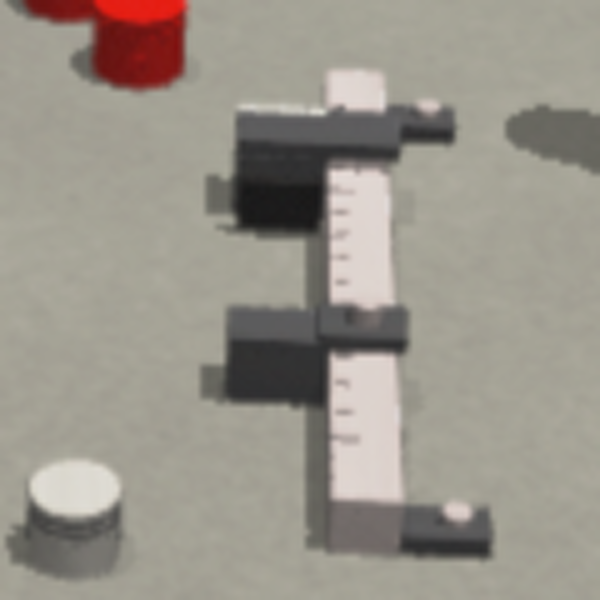

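The fence fit agrees with the side view. In gauge coordinates, the anvil face is at y≈-52 mm, the pad face ≈62 and the jaw plate ≈112. I'll push in two legs with closed fingers: along gauge -y first, then +x.

```bash
cat > rob.py <<'E'
from gauge import *
from cell import ctrl
from scipy.spatial.transform import Rotation as Ro
G=gauge(pickle.load(open("cams.pkl","rb"))["top"]);O,EX,EY=[np.array(v,float) for v in G[:3]]
def W(x,y,z): return np.r_[O+EX*x/1000+EY*y/1000,z/1000]   # gauge mm -> world
def ori(d):   # tool down, tool x along +-d, pick mid-range wrist
    best=None
    for s in(1,-1):
        x=np.r_[d*s,0];x/=np.linalg.norm(x);z=np.array([0,0,-1.]);r=Ro.from_matrix(np.c_[x,np.cross(z,x),z]).as_rotvec()
        q=ctrl.inverse_kinematics(W(-150,0,100),r)
        if q is not None and (best is None or abs(q[5])<best[0]): best=(abs(q[5]),r)
    return best[1]
def piston(c,h=.042,box=None):   # bare bright blobs by diameter
    im=c["img"];hsv=cv2.cvtColor(im,cv2.COLOR_BGR2HSV);m=((hsv[...,2]>150)&(hsv[...,1]<60)).astype(np.uint8)
    out=[]
    for k in cv2.findContours(m,0,1)[0]:
        if 300<cv2.contourArea(k)<700:
            P=ray(c,k[:,0],h)[:,:2].astype(np.float32);e,r=cv2.minEnclosingCircle(P)
            if 22<r*1000<29: out.append((tog(G,np.array([e])).round(1).tolist(),round(r*2000,1)))
    return out
def st(t=""):
    s=ctrl.sense();print(t,"t%.1f"%s["clock"],"g",tog(G,s["eef_pos"][None]).round(1),"z%.3f"%s["eef_pos"][2],"F",(np.array([EX@s["force"][:2],EY@s["force"][:2],s["force"][2]])).round(2))
E
python3 - <<'E'
from rob import *
r=ori(EY);ctrl.close(20);st()
ctrl.move_ptp(W(-224,268,110),r);st()
ctrl.movel(W(-224,268,10),feed=.12);st("down")
print(ctrl.movel(W(-224,246,10),feed=.05,max_force=5));st("near")
print(ctrl.movel(W(-224,140,10),feed=.05,max_force=5));st("pushed")
c=ctrl.camera("top");print(piston(c));cv2.imwrite("pics/t1.png",c["img"])
E
```

```text
t0.9 g [[-258.4 -595.8]] z0.231 F [0.74 0.17 0.35]
 t3.9 g [[-223.5  267.6]] z0.110 F [ 0.71  0.23 -0.43]
down t4.9 g [[-223.6  268.3]] z0.011 F [0.24 0.12 0.3 ]
False
near t5.5 g [[-223.8  245.8]] z0.010 F [-0.19 -0.21 -0.82]
False
pushed t7.8 g [[-224.   140.1]] z0.010 F [ 0.04 -0.64  1.01]
[]
```

View pics/t1.png

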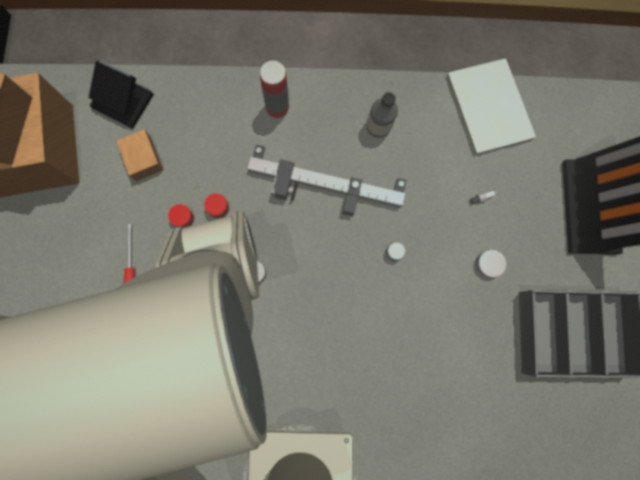

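The arm hides most of the piston; only its right edge shows, at (262,271), so the push works. I'll finish leg 1, then back off and look.

Run:
```python
from rob import *
print(ctrl.movel(W(-224,14,10),feed=.05,max_force=5));st("pushed")
ctrl.movel(W(-224,40,10),feed=.1)
ctrl.movel(W(-224,90,140),feed=.2);st()
c=ctrl.camera("top");print(piston(c))
s=ctrl.camera("side");print(piston(s))
w=ctrl.camera("wrist");cv2.imwrite("pics/m.png",cv2.resize(np.hstack([c["img"],s["img"],w["img"]])[100:],None,fx=.416,fy=.416,interpolation=3))
```

```text
False
pushed t10.5 g [[-224.    14.1]] z0.010 F [-0.48 -0.09  0.11]
 t11.7 g [[-224.7   89.4]] z0.139 F [0.39 0.75 0.15]
[([[-222.9, -21.6]], 50.0)]
[]
```

View pics/m.png

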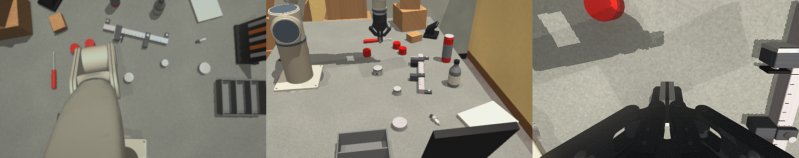

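Piston now at gauge (-223, -22) as planned; the arm (left/centre of mosaic) is clear of it. Leg 2: into the gauge.

Run:
```python
from rob import *
r=ori(EX)
ctrl.move_ptp(W(-285,-21.6,120),r)
ctrl.movel(W(-285,-21.6,10),feed=.12);st("down")
print(ctrl.movel(W(-150,-21.6,10),feed=.05,max_force=5));st()
print(ctrl.movel(W(-70,-21.6,10),feed=.04,max_force=5));st()
c=ctrl.camera("top");print(piston(c))
print(ctrl.movel(W(-56,-21.6,10),feed=.01,max_force=3));st("fence")
c=ctrl.camera("top");print(piston(c))
ctrl.movel(W(-85,-21.6,10),feed=.1)
ctrl.movel(W(-150,20,120),feed=.2);st()
c=ctrl.camera("top");print(piston(c));cv2.imwrite("pics/f.png",cv2.resize(c["img"][135:235,240:420],None,fx=4.4,fy=4.4,interpolation=2))
```

```text
down t14.5 g [[-284.8  -21.5]] z0.010 F [ 0.89 -0.12 -0.25]
False
 t17.4 g [[-150.1  -21.6]] z0.010 F [-0.46  0.52  0.11]
False
 t19.5 g [[-70.1 -21.6]] z0.010 F [ 0.   -0.09  0.81]
[([[-82.0, -396.5]], 58.0), ([[237.1, 180.9]], 55.2)]
True
fence t20.3 g [[-65.3 -21.7]] z0.010 F [-0.39  0.56  0.36]
[([[-81.9, -396.4]], 57.6), ([[237.1, 180.9]], 55.2)]
 t21.5 g [[-149.6   19.9]] z0.120 F [ 0.32 -0.11  0.92]
[]
```

View pics/f.png

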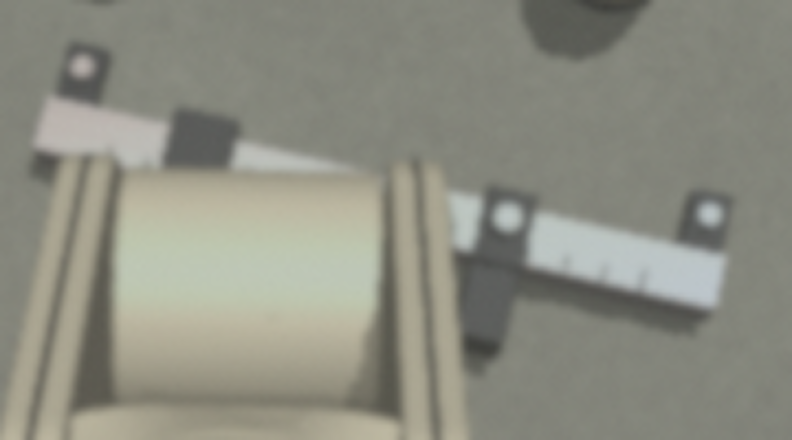

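The forearm hides the nest in this view. The stop at x=-65 may have been force noise, since I expected about -61. I'll move to the jaw side and measure.

Run:
```python
from rob import *
r=ori(EY)
ctrl.move_ptp(W(-60,230,130),r);st()
c=ctrl.camera("top");print(piston(c));print([piston({**c})])
cv2.imwrite("pics/f2.png",cv2.resize(c["img"][135:235,240:420],None,fx=4.4,fy=4.4,interpolation=2))
```

```text
t23.2 g [[-60.1 229.4]] z0.129 F [ 1.01  0.53 -0.46]
[([[236.6, 181.0]], 57.1)]
[[([[236.6, 181.0]], 57.1)]]
```

View pics/f2.png

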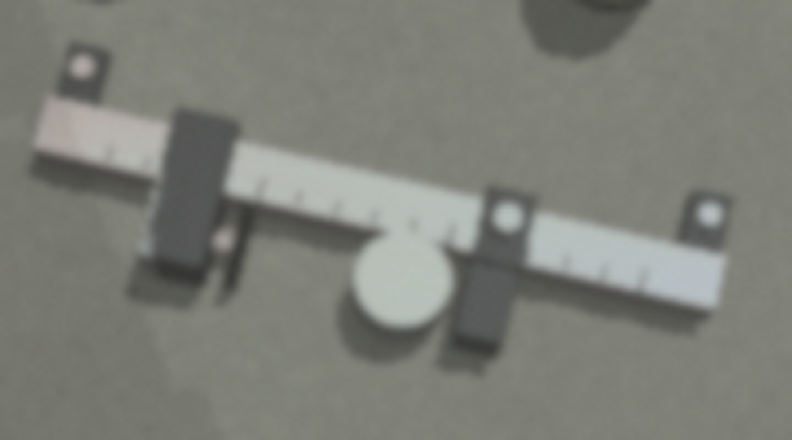

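The piston stands upright at crop (403,280), beside the anvil's left face (about x=465). Its blob merges with the fence, so I'll compute the centre from the lower arc.

```bash
cat >> rob.py <<'E'
def nest(c):   # circle fit to piston's outline away from the fence (gauge x<-12mm), r=25 known
    from scipy.optimize import least_squares
    m=(cv2.GaussianBlur(c["img"],(3,3),0).min(2)[140:225,240:420]>142).astype(np.uint8)
    k=max(cv2.findContours(m,0,1)[0],key=lambda k:(cv2.contourArea(k)))[:,0]+[240,140]
    p=tog(G,ray(c,k,.042));p=p[(p[:,0]<-14)&(abs(p[:,1]+22)<40)]
    s=least_squares(lambda v:np.hypot(*(p-v[:2]).T)-v[2],[-25,-22,25]);return s.x.round(1),len(p),round(float(abs(s.fun).max()),1)
E
python3 - <<'E'
from rob import *
c=ctrl.camera("top");print(nest(c)); print(tog(G,ray(c,np.array([(403,280)])/4.4+[239.6,134.6],.042)))
E
```

```text
(array([-25. , -20.6,  23.4]), 39, 1.5)
[[-26.33674193 -21.39646756]]
```

Looks seated to within 1–2 mm, but that is not certain. I'll re-push gently with averaged force readings.

```bash
cat >> rob.py <<'E'
def F(n=8):
    a=[]
    for _ in range(n):
        f=ctrl.sense()["force"];a.append([EX@f[:2],EY@f[:2],f[2]]);ctrl.sleep(.02)
    return np.mean(a,0).round(2)
E
python3 - <<'E'
from rob import *
ctrl.move_ptp(W(-100,-21.6,100),ori(EX))
ctrl.movel(W(-100,-21.6,10),feed=.15)
f0=F();st("down")
ctrl.movel(W(-69,-21.6,10),feed=.06,max_force=5)
x=-66
while x>-66.1 or True:
    hit=ctrl.movel(W(x,-21.6,10),feed=.015,max_force=5);f=F()-f0;st(f"{x} {hit} {f}")
    if f[0]<-2 or x>=-56: break
    x+=1
ctrl.movel(W(-90,-21.6,10),feed=.1)
ctrl.movel(W(-110,-21.6,100),feed=.25)
ctrl.move_ptp(W(-30,165,110),ori(EY));st()
c=ctrl.camera("top");print(nest(c))
E
```

```text
down t25.9 g [[-99.1 -21.5]] z0.011 F [-0.33 -0.9   0.22]
-66 False [-0.17 -0.17 -0.56] t27.0 g [[-66.1 -21.6]] z0.010 F [-0.69 -0.6  -0.59]
-65 False [-0.29 -0.27 -0.34] t27.4 g [[-65.  -21.6]] z0.010 F [-0.4  -0.56  0.44]
-64 False [-5.41 -0.01  3.57] t27.8 g [[-64.9 -21.6]] z0.010 F [-5.02  1.16  4.3 ]
 t30.3 g [[-30.3 164.6]] z0.109 F [ 0.77 -0.67  0.25]
(array([-25.4, -20.7,  22.4]), 38, 1.2)
```

The piston is seated: firm contact at about 5 N and centre x≈-25. Now the jaw, first to near contact with a guard.

Run:
```python
from rob import *
ctrl.movel(W(-24,165,110),feed=.2)
ctrl.movel(W(-24,165,16),feed=.15,max_force=15);f0=F();st("down");np.save("f0.npy",f0)
print(ctrl.movel(W(-24,105,16),feed=.03,max_force=5));st();print(F()-f0)
```

```text
down t31.5 g [[-23.  165.4]] z0.017 F [ 0.06 -0.13 -0.3 ]
True
 t32.9 g [[-24.3 119.5]] z0.016 F [-0.35 -0.82  0.14]
[ 0.22  0.24 -0.35]
```

Run:
```python
from rob import *
f0=np.load("f0.npy")
print(ctrl.movel(W(-24,100,16),feed=.03,max_force=14));st();print(F()-f0)
print(ctrl.movel(W(-24,76,16),feed=.03,max_force=14));st();print(F()-f0)
c=ctrl.camera("top");print(nest(c));cv2.imwrite("pics/j.png",cv2.resize(c["img"][135:235,240:420],None,fx=4.4,fy=4.4,interpolation=2))
```

```text
False
 t33.9 g [[-24.7 100.7]] z0.015 F [-1.05  5.67 -3.56]
[-0.74  5.45 -4.36]
False
 t34.9 g [[-24.7  76.6]] z0.015 F [-1.31  4.69 -4.41]
[-0.52  5.38 -4.39]
(array([-67.3, -22.3,  28.9]), 75, 19.2)
```

View pics/j.png

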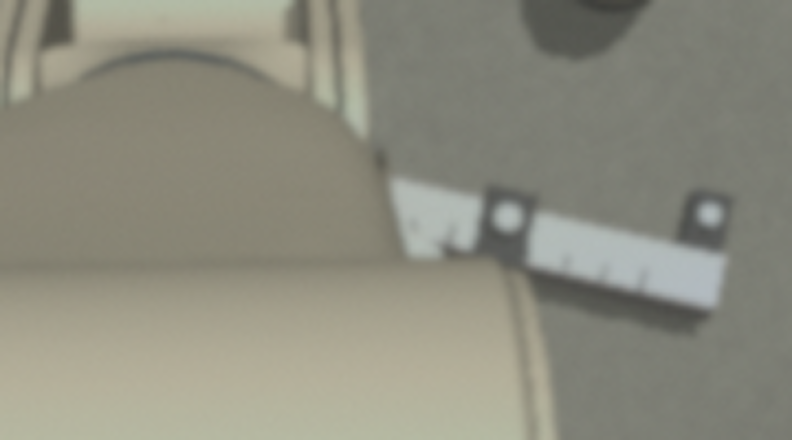

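The arm hides the nest, so I'll step in by force.

```bash
cat > step.py <<'E'
from rob import *
import sys
f0=np.load("f0.npy")
for y in np.arange(float(sys.argv[1]),float(sys.argv[2])-.01,-float(sys.argv[3])):
    h=ctrl.movel(W(-24.5,y,16),feed=.02,max_force=8);s=ctrl.sense();f=F(7)-f0
    print(y,h,"%.1f"%s["clock"],tog(G,s["eef_pos"][None])[0,1].round(2),f.round(2))
    if f[1]>float(sys.argv[4]): break
E
python3 step.py 72 56 1 7.8
```

```text
72.0 False 35.5 72.71 [ 0.26  5.35 -4.31]
71.0 False 35.8 71.85 [ 0.43  6.14 -4.47]
70.0 False 36.2 70.9 [ 0.35  6.31 -4.48]
69.0 False 36.6 69.93 [ 0.22  6.34 -4.61]
68.0 False 36.9 68.93 [ 0.38  6.51 -4.7 ]
67.0 False 37.3 67.94 [ 0.49  6.51 -4.79]
66.0 False 37.7 66.95 [ 0.38  6.61 -4.89]
65.0 False 38.0 65.92 [ 0.4   6.79 -4.48]
64.0 False 38.4 64.93 [ 0.05  6.27 -4.41]
63.0 False 38.8 63.92 [ 0.64  6.38 -4.92]
62.0 False 39.1 62.96 [ 0.4   6.73 -4.56]
61.0 False 39.5 62.07 [ 0.04  7.09 -4.53]
60.0 False 39.9 61.07 [ 0.57  7.52 -4.74]
59.0 False 40.2 60.1 [ 0.4   7.32 -4.71]
58.0 False 40.6 59.1 [ 0.3   7.44 -4.77]
57.0 False 41.0 58.1 [ 0.38  7.23 -4.85]
56.0 False 41.3 57.09 [ 0.34  7.88 -4.64]
```

```bash
python3 step.py 55 49 1 9.3
```

```text
55.0 False 41.7 56.1 [ 0.38  7.46 -4.87]
54.0 False 42.1 55.14 [ 0.26  7.64 -4.64]
53.0 False 42.4 54.25 [ 0.14  8.24 -4.94]
52.0 False 42.8 53.38 [ 0.23  8.79 -4.98]
51.0 False 43.2 52.49 [ 0.14  9.28 -5.09]
50.0 False 43.5 51.6 [ 0.27 10.09 -5.25]
```

The spring's 0.7 N/mm slope is clear, and the rise over drag is about 3.5 N, so the pad is in about 5 mm. I'll release and check.

Run:
```python
from rob import *
ctrl.movel(W(-24.5,80,16),feed=.06)
ctrl.movel(W(-24.5,120,130),feed=.2)
ctrl.move_ptp(W(-120,250,160),ori(EY));st()
c=ctrl.camera("top");print(nest(c));s=ctrl.camera("side")
a=cv2.resize(c["img"][150:225,260:400],(560,300),interpolation=2);b=cv2.resize(s["img"][225:310,310:420],(388,300),interpolation=2)
cv2.imwrite("pics/z.png",np.vstack([a,np.hstack([b,np.zeros((300,172,3),np.uint8)])]))
f=lambda q,z:print(tog(G,ray(c,np.array(q)/4+[259.6,149.6],z)).round(1))
```

```text
t45.8 g [[-120.1  249.3]] z0.159 F [ 0.12 -0.54  0.42]Traceback (most recent call last):
  File "<stdin>", line 5, in <module>
  File "rob.py", line 28, in nest
    s=least_squares(lambda v:np.hypot(*(p-v[:2]).T)-v[2],[-25,-22,25]);return s.x.round(1),len(p),round(float(abs(s.fun).max()),1)
                                                                                                              ~~~~~~~~~~~~~~^^
    return umr_maximum(a, axis, None, out, keepdims, initial, where)
ValueError: zero-size array to reduction operation maximum which has no identity
```

I've used all 10 views, so the final check is numeric.

Run:
```python
from rob import *
from scipy.optimize import least_squares
c=ctrl.camera("top")
for th in(135,142,150):
    m=(c["img"].min(2)[140:240,240:420]>th).astype(np.uint8)
    for k in cv2.findContours(m,0,1)[0]:
        if cv2.contourArea(k)<60: continue
        p=tog(G,ray(c,k[:,0]+[240,140],.042));q=p[(p[:,0]<-12)]
        print(th,cv2.contourArea(k),p.min(0).round(1),p.max(0).round(1),end=' ')
        if len(q)>8:
            s=least_squares(lambda v:np.hypot(*(q-v).T)-24.5,[-25,-25]);print("C",s.x.round(1),abs(s.fun).max().round(1),end='')
        print()
# brightness profile along gauge y, 25 mm in front of fence, z=.042 
ys=np.arange(-80,90,4);g=cv2.cvtColor(c["img"],cv2.COLOR_BGR2GRAY)
px=proj(c,[W(-25,y,42) for y in ys]).astype(np.float32)
print(list(zip(ys.tolist(),cv2.remap(g,px[:,:1],px[:,1:],1)[:,0].tolist())))
```

```text
135 558.0 [  -4.  -179.1] [ 27.5 -77.6] 
135 692.0 [-50.2 -52.2] [27.7  8. ] C [-25.1 -27.2] 1.9
135 751.5 [-24.2  35.5] [ 27.7 178.6] C [-18.2  14.9] 4.0
142 534.5 [  -3.6 -178.4] [ 26.5 -77.6] 
142 663.5 [-49.6 -51.7] [26.5  8. ] C [-24.6 -27.3] 2.2
142 699.0 [-21.9  36.6] [ 26.3 178. ] C [-15.3  14.6] 1.3
150 509.0 [  -3.2 -178.1] [ 25.8 -78.1] 
150 628.0 [-49.1 -50.8] [25.6  7.5] C [-23.9 -27.4] 3.7
150 653.5 [-10.3  38.2] [ 25.5 177.1] 
[(-80, 123), (-76, 101), (-72, 95), (-68, 94), (-64, 95), (-60, 95), (-56, 98), (-52, 141), (-48, 190), (-44, 198), (-40, 197), (-36, 197), (-32, 197), (-28, 197), (-24, 197), (-20, 197), (-16, 197), (-12, 198), (-8, 195), (-4, 167), (0, 97), (4, 111), (8, 109), (12, 95), (16, 94), (20, 95), (24, 93), (28, 93), (32, 101), (36, 129), (40, 137), (44, 124), (48, 129), (52, 133), (56, 133), (60, 135), (64, 135), (68, 136), (72, 134), (76, 134), (80, 134), (84, 132), (88, 135)]
```

Piston centre is at gauge (-25, -27): on the fence, against the anvil at -52, with the pad touching the other side and the arm clear. Handing in.

Run:
```python
from cell import ctrl
print(ctrl.job_done())
```

```text
the job is handed in; nothing more can be done
None
```

I slid the 50 mm bare piston back to the fence and against the anvil, closed the jaw until its pad was in about 5 of 9 mm (estimated from force), and let go; the job was handed in at about 46 s with the arm clear, and the largest force I read on the piston was about 5.4 N.

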